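# Turn a tin lid over on the turnover ramp

### The job

The long lid lies hollow side up among the other tin lids and must be turned closed face up for engraving. Lay it flat on the deck of the wooden turnover ramp, still hollow side up and lengthwise to the slope, then push it over the deck's edge so that it goes down the ramp and topples onto its other face, and leave it lying flat in the cork-floored tray at the foot, closed face up. Leave the square lid and the round lid where they are.

Things in the scene. Friction and masses are not known exactly. Their poses are not given: they have to be found in the camera images.
- long_lid_center (a point): Long lid: shallow rectangular steel tin lid, 96 mm long (its x axis) x 60 mm wide (its y axis) x 16 mm high, walls 2.5 mm, floor 5.5 mm, about 90 g; the only oblong one of the three lids. Lies on the table hollow side up. The point is the lid's centre, half-way up (8 mm above its underside); z points out of the hollow (up while the hollow is up, down once turned over).
- ramp: Turnover ramp, wooden, fixed. Origin on the table straight below the deck's downhill edge, on the centre line; x downhill, y across, z up. Deck 140 mm wide, x = -115 to 0 mm, top 60 mm above the table, no rails. Then a steep face (55 degrees) down to the tray: cork floor 4 mm above the table, x = 39 to 194 mm, 130 mm wide inside, walls 12 mm high.
- deck_edge (a point): Middle of the deck's downhill edge, at its top (60 mm above the table); x downhill. The long lid tips once its centre passes this edge, slides down and comes to lean on the steep face, its upper end about 25 mm higher than the deck; pushing that end on downhill, 5 to 10 mm above deck height and 80 to 90 mm past the edge, topples it into the tray, hollow down.
- square_lid_center (a point): Square lid: steel tin lid 60 x 60 x 16 mm, to be left alone. The point is its centre, 8 mm above its underside; z up.
- round_lid_center (a point): Round lid: steel tin lid 62 mm across, 16 mm high, to be left alone. The point is its centre, 8 mm above its underside; z up.
Not all that is in view belongs to the job. What is shaped like the part that bears long_lid_center but turquoise is not meant.

How it is judged:
By the outcome, as a careful person would: the job done as asked, in the order asked, and still so for the second after the job is handed in, with the robot touching nothing.
It also fails if it takes over 51 s, if anything falls off the work surface, if the arm or the gripper's body presses on something with over 40 N, if the wrist force passes 120 N, or if a joint passes its speed limit or range.

### The arm

A 6-joint arm with a two-finger parallel gripper is mounted at the origin on a cart in front of the work surface, level with it; the furniture and walls round the work are solid. World frame = base frame: x ahead of the robot, y to its left, z up, the work surface at z = 0. Lengths are in m, angles in rad, forces in N, time in s.
With the tool pointing down it reaches from about 0.3 to 0.775 m from the base axis. Payload 14.6 kg.
Tool frame: the origin (TCP) lies midway between the tips of the shut fingers; the grasp point (between the pads) lies 19 mm behind it; z points along the fingers, y is the line along which they close (so a half turn about z gives the same grasp; the last joint's range is limited). The gripper opens to 94 mm and grips with 3 to 60 N. Pads are 16 mm wide; open, the fingers measure 119 mm over their backs; the gripper's body (75 mm by 177 mm) begins 78 mm behind the grasp point.
Start: joints at [1.131, 0.3, 1.521, -0, 1.321, -0.067], TCP at [0.2, 0.512, 0.205] pointing down, gripper open.
Joint ranges: [-3.03, 3.03], [-0.79, 2.21], [0.23, 2.52], [-1.04, 4.18], [0, 3.07], [-2.55, 2.55]. Speed limits (rad/s): [2.22, 2.22, 2.57, 3.14, 3.14, 3.14].

### API

Orientations are given as [roll, pitch, yaw] about the fixed x, y, z axes, in that order (R = Rz(yaw) Ry(pitch) Rx(roll)).
In Python, from station import telemetry, optics, ctrl gives the robot as it stands.
- The arm moves only by the tool carry_out, never from a script. Its argument "plan" is a list that holds one entry, the list of rows, each a list of 7 numbers: the shift along the tool's x, y, z in mm, then the turn, a rotation vector about the tool's x, y, z in rad, then the finger opening in mm, from 0 to 94. A call has 1 to 20 rows; each row shifts and turns the commanded pose from where the row before left it, along the tool's axes as they then stand; what a row does not reach is not made up. A row lasts 1/12 s, in which the tool goes at most 41.7 mm and 7.16 degrees, less where a joint would pass 70% of its speed; a pose out of reach is approached as far as the arm can. A call with a gripper value outside its range is refused whole. The fingers move at their own pace and stop on an object; "squeeze" is the grip in N (left out, the last holds). Time passes only in rows, so rows that do not move let the fingers close. It gives the time, the measured TCP pose, the force, the opening and the grip force at its end, in the units of the state.
- telemetry.get_obs(): the state, without advancing time (a new reading comes with each control period).
- optics.camera(name): name is "side" or "top" or "wrist"; returns a dict with "pixels" (384x512x3 uint8, red, green, blue), "intrinsics" (3x3 intrinsics, pixels), "origin" and "rotation" of the camera in the world. Camera axes: x right, y down, z forward; pixel columns grow to the right and rows downward; lengths in m; the calibration is good to about 2 mm. A picture is of the moment at which its call begins. There is no depth.
- ctrl.hand_in(): hands the job in; it is judged then, once.
The state is a dict: "time_s": time; "qpos": joint angles; "joint_vel": joint speeds; "tau": joint torques, N m; "ee_pos": TCP position; "eef_rot": TCP orientation; "force": force on the tool from outside, world axes, zero at the start; "moment": the same for the moment, N m; "grip_width": finger opening in m; "grip_force": force on a finger pad.
Only numpy, scipy, OpenCV 4.12 (cv2) and the standard library are available. Lean on these libraries where they do the work, as an engineer would, in place of code of your own. Each camera call takes 0.05 s, during which the arm holds its last target. There are 200 camera calls.

## Working session

There is one attempt and no reset: what is moved stays moved. The work goes in short steps, Python scripts to look and compute and a tool call to move; the robot and the scene stay as the last step left them, time stands still between calls to the robot, and variables do not carry over. Pictures are saved under pics/ and viewed, at most 10 in all, crops included, and the job is handed in when it is done.

Besides the shell and the picture viewer there is one more tool, called as name(argument=value, ...) on one line, values as JSON. carry_out: Moves the arm, as the interface text tells. Its arguments: {"type":"object","properties":{"plan":{"type":"array","items":{"type":"array","items":{"type":"array","items":{"type":"number"}}}},"squeeze":{"type":"number"}},"required":["plan"]}

```bash
mkdir -p pics; cat > h.py <<'E'
from station import telemetry, optics, ctrl
import numpy as np, cv2
from scipy.spatial.transform import Rotation as Ro
def shot(n,f=None):
    c=optics.camera(n)
    if f: cv2.imwrite('pics/'+f,cv2.cvtColor(np.asarray(c['pixels']),cv2.COLOR_RGB2BGR))
    return c
def plane(c,uv,z):
    uv=np.atleast_2d(np.array(uv,float));K=np.array(c['intrinsics']);R=np.array(c['rotation']);o=np.array(c['origin'])
    d=(R@np.linalg.inv(K)@np.c_[uv,np.ones(len(uv))].T).T
    return o+d*((z-o[2])/d[:,2])[:,None]
def proj(c,p):
    K=np.array(c['intrinsics']);R=np.array(c['rotation']);o=np.array(c['origin'])
    q=(K@(R.T@(np.atleast_2d(p)-o).T)).T
    return q[:,:2]/q[:,2:]
E
python3 - <<'E'
from h import *
a=shot('top','t0.png');b=shot('side','s0.png')
cv2.imwrite('pics/both0.png',cv2.resize(np.hstack([cv2.imread('pics/t0.png')]),(800,600)))
for c in(a,b):print(np.round(c['origin'],3),np.round(c['rotation'],2).tolist(),np.round(c['intrinsics'],1).tolist())
s=telemetry.get_obs();print(s)
E
```

```text
[ 0.375 -0.111  1.081] [-3.01, 0.02, -1.57] [[428.9, 0.0, 255.3], [0.0, 428.9, 190.2], [0.0, 0.0, 1.0]]
[ 0.231 -0.876  0.837] [-2.32, -0.02, -0.32] [[409.0, 0.0, 255.0], [0.0, 409.0, 187.8], [0.0, 0.0, 1.0]]
{'time_s': 0.1, 'qpos': array([ 1.13140502e+00,  3.00409374e-01,  1.52148811e+00, -5.45188974e-06,
        1.32070632e+00, -6.66254897e-02]), 'joint_vel': array([-1.10294770e-03, -2.78028273e-03,  7.07703017e-05, -7.99061039e-04,
        2.79215753e-04,  3.53815413e-04]), 'tau': array([-7.93177260e-04, -5.32644510e+01, -3.53286624e+01,  7.09374086e-02,
        2.34804559e-02,  7.41341069e-06]), 'ee_pos': array([0.20022723, 0.51201733, 0.20495952]), 'eef_rot': array([-3.14058339e+00, -6.20496919e-05,  2.76882815e+00]), 'force': array([-0.06490388,  0.24518299,  0.7079601 ]), 'moment': array([-0.04508832, -0.03178526,  0.04998351]), 'grip_force': 0.0, 'grip_width': 0.09382571107143275}
```

View pics/t0.png

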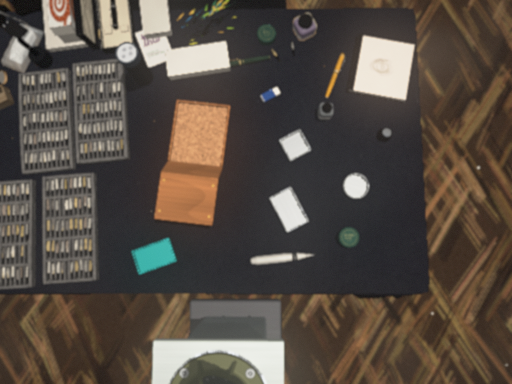

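View pics/s0.png

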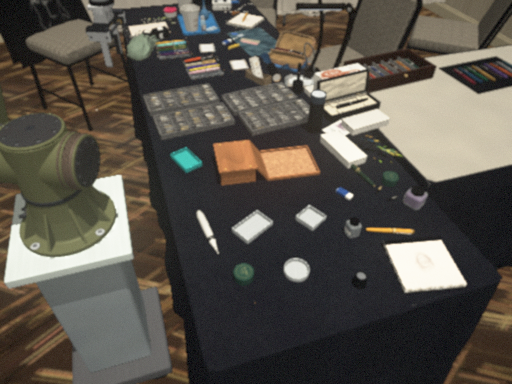

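The top view shows the long lid at (289,209), the square lid at (295,145), the round lid at (356,186) and the turquoise decoy at (154,256). The ramp deck is at about (186,195), with the tray uphill in the image (+x) at (200,135). The side view agrees.

```bash
python3 - <<'E'
from h import *
a=shot('top');im=a['pixels'];hsv=cv2.cvtColor(im,cv2.COLOR_RGB2HSV)
m=((hsv[...,1]<60)&(hsv[...,2]>120)).astype('uint8')
for nm,p in(('long',(289,209)),('sq',(295,145)),('round',(356,186))):
    n,l=cv2.connectedComponents(m); k=l[p[1]-8:p[1]+8,p[0]-8:p[0]+8]; k=np.bincount(k[k>0]).argmax()
    cs,_=cv2.findContours((l==k).astype('uint8'),cv2.RETR_EXTERNAL,2)
    r=cv2.minAreaRect(max(cs,key=cv2.contourArea)); P=plane(a,cv2.boxPoints(r),0.016)[:,:2]
    e=np.diff(np.r_[P,P[:1]],axis=0);L=np.linalg.norm(e,axis=1);i=L.argmax()
    print(nm,r,P.mean(0).round(4),L.round(4)[:2],'yaw long',np.degrees(np.arctan2(e[i,1],e[i,0])).round(1))
m=((hsv[...,0]<18)&(hsv[...,1]>90)&(hsv[...,2]>90)).astype('uint8');m[:,:140]=0;m[:,245:]=0;m[:90]=0;m[240:]=0
m=cv2.morphologyEx(m,cv2.MORPH_OPEN,np.ones((5,5)))
cs,_=cv2.findContours(m,0,2);c=max(cs,key=cv2.contourArea)
print(cv2.approxPolyDP(c,4,True)[:,0].tolist())
cr=cv2.resize(im[90:235,140:245],None,fx=5,fy=4*5/4 -1,interpolation=cv2.INTER_CUBIC)
cr=cv2.resize(im[90:235,140:245],None,fx=4,fy=4,interpolation=cv2.INTER_CUBIC)
cv2.imwrite('pics/ramp.png',cr[...,::-1])
E
```

```text
Traceback (most recent call last):
  File "h.py", line 11, in plane
    return o+d*((z-o[2])/d[:,2])[:,None]
                         ~^^^^^
IndexError: too many indices for array: array is 1-dimensional, but 2 were indexed
```

```bash
sed -i "s/R=np.array(c\['rotation'\])/R=Ro.from_euler('xyz',c['rotation']).as_matrix()/" h.py; cat > m.py <<'E'
from h import *
def lid(a,p,z=.016):
    hsv=cv2.cvtColor(a['pixels'],cv2.COLOR_RGB2HSV)
    m=((hsv[...,1]<60)&(hsv[...,2]>120)).astype('uint8')
    n,l=cv2.connectedComponents(m); k=l[p[1]-8:p[1]+8,p[0]-8:p[0]+8]; k=np.bincount(k[k>0]).argmax()
    cs,_=cv2.findContours((l==k).astype('uint8'),cv2.RETR_EXTERNAL,2)
    r=cv2.minAreaRect(max(cs,key=cv2.contourArea)); P=plane(a,cv2.boxPoints(r),z)[:,:2]
    e=np.diff(np.r_[P,P[:1]],axis=0);L=np.linalg.norm(e,axis=1);i=L.argmax()
    return P.mean(0).round(4),L.round(4)[:2],np.degrees(np.arctan2(e[i,1],e[i,0])).round(1)
E
python3 - <<'E'
from m import *
a=shot('top');im=a['pixels'];hsv=cv2.cvtColor(im,cv2.COLOR_RGB2HSV)
for nm,p in(('long',(289,209)),('sq',(295,145)),('round',(356,186))):print(nm,*lid(a,p))
m=((hsv[...,0]<18)&(hsv[...,1]>90)&(hsv[...,2]>90)).astype('uint8');m[:,:140]=0;m[:,245:]=0;m[:90]=0;m[240:]=0
m=cv2.morphologyEx(m,cv2.MORPH_OPEN,np.ones((5,5)))
cs,_=cv2.findContours(m,0,2);c=max(cs,key=cv2.contourArea)
print(cv2.approxPolyDP(c,3,True)[:,0].tolist())
cr=cv2.resize(im[90:235,140:245],None,fx=4,fy=4,interpolation=cv2.INTER_CUBIC)
cv2.imwrite('pics/ramp.png',cr[...,::-1])
E
```

```text
long [ 0.4692 -0.1737] [0.0629 0.099 ] -154.2
sq [ 0.6335 -0.1912] [0.0626 0.0636] -152.3
round [ 0.5277 -0.3415] [0.0628 0.0627] -19.6
[[177, 99], [154, 218], [211, 225], [213, 217], [207, 216], [214, 213], [217, 186], [211, 185], [218, 184], [229, 105]]
```

View pics/ramp.png

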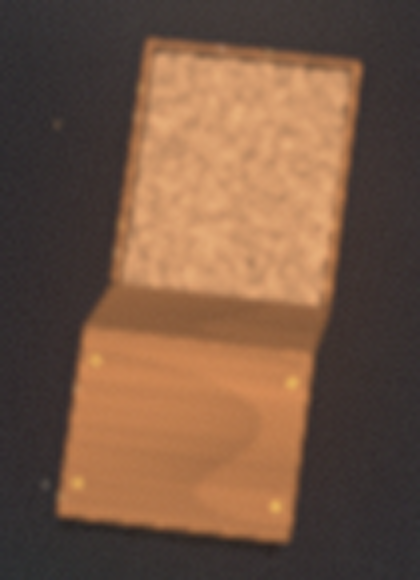

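The crop shows the deck edge from (84,326) to (316,352), the deck rear from (57,518) to (290,544), and the tray's far wall from (147,38) to (362,62).

```bash
python3 - <<'E'
from m import *
a=shot('top')
P=plane(a,np.array([[84,326],[316,352],[57,518],[290,544]])/4+[140,90],.06)[:,:2]
T=plane(a,np.array([[147,38],[362,62]])/4+[140,90],.016)[:,:2]
el,er,rl,rr=P;print(P.round(4),T.round(4))
E_=(el+er)/2;Rr=(rl+rr)/2;d=E_-Rr
print('edge',E_,'rear',Rr,'len',np.linalg.norm(d),'w',np.linalg.norm(el-er),np.linalg.norm(rl-rr))
for v in (d,T.mean(0)-E_,):print(np.degrees(np.arctan2(v[1],v[0])),np.linalg.norm(v))
for v in(el-er,rl-rr,T[0]-T[1]):print('across',np.degrees(np.arctan2(v[1],v[0]))-90)
E
```

```text
[[ 0.5568  0.1369]
 [ 0.5404 -0.0043]
 [ 0.4404  0.1497]
 [ 0.4248  0.0099]] [[ 0.7536  0.1122]
 [ 0.7366 -0.0272]]
edge [0.54863357 0.06631641] rear [0.43258961 0.07982352] len 0.11682740828266308 w 0.1421135961606536 0.14065337893084412
-6.639151860501879 0.11682740828266308
-6.920298022364717 0.197907769942163
across -6.619311079223053
across -6.377016368952297
across -6.931883727889527
```

carry_out(plan=[[[-25, -27, 0, 0, 0, 0, 94], [-25, -27, 0, 0, 0, 0, 94], [-25, -27, 0, 0, 0, 0, 94], [-25, -27, 0, 0, 0, 0, 94], [-25, -27, 0, 0, 0, 0, 94], [-25, -27, 0, 0, 0, 0, 94], [-25, -27, 0, 0, 0, 0, 94], [-25, -27, 0, 0, 0, 0, 94], [-25, -27, 0, 0, 0, 0, 94], [-25, -27, 0, 0, 0, 0, 94], [-25, -27, 0, 0, 0, 0, 94], [-25, -27, 0, 0, 0, 0, 94], [-25, -27, 0, 0, 0, 0, 94], [-25, -27, 0, 0, 0, 0, 94], [-25, -27, 0, 0, 0, 0, 94], [-25, -27, 0, 0, 0, 0, 94], [-25, -27, 0, 0, 0, 0, 94], [-25, -27, 0, 0, 0, 0, 94], [-25, -27, 0, 0, 0, 0, 94], [-25, -27, 0, 0, 0, 0, 94]]], squeeze=15)

```text
time_s: 1.92
ee_pos: [0.4696, -0.1748, 0.2054]
eef_rot: [3.142, 0.0, 2.768]
force: [-1.3, 0.7, 0.5]
grip_width: 0.0938
grip_force: 0.0
```

carry_out(plan=[[[0, 0, 0, 0, 0, 0.122, 94], [0, 0, 0, 0, 0, 0.122, 94], [0, 0, 0, 0, 0, 0.122, 94], [0, 0, 0, 0, 0, 0.122, 94], [0, 0, 0, 0, 0, 0.122, 94], [0, 0, 0, 0, 0, 0.122, 94], [0, 0, 0, 0, 0, 0.122, 94], [0, 0, 0, 0, 0, 0.122, 94], [0, 0, 0, 0, 0, 0.122, 94], [0, 0, 0, 0, 0, 0.122, 94], [0, 0, 0, 0, 0, 0.122, 94], [0, 0, 0, 0, 0, 0.122, 94], [0, 0, 0, 0, 0, 0.122, 94], [0, 0, 0, 0, 0, 0.122, 94], [0, 0, 0, 0, 0, 0.122, 94], [0, 0, 0, 0, 0, 0.122, 94], [0, 0, 0, 0, 0, 0.122, 94], [0, 0, 0, 0, 0, 0.122, 94], [0, 0, 0, 0, 0, 0.122, 94], [0, 0, 0, 0, 0, 0, 94]]])

```text
time_s: 3.58
ee_pos: [0.4692, -0.1728, 0.2054]
eef_rot: [-3.141, 0.0, 0.445]
force: [-0.8, 0.9, -0.4]
grip_width: 0.0943
grip_force: 0.0
```

```bash
python3 - <<'E'
from m import *
c=shot('wrist','w1.png');s=telemetry.get_obs();print(s['time_s'],s['ee_pos'],s['eef_rot'],s['qpos'][5],s['grip_width'])
p=proj(c,[[.4692,-.1737,.016]])[0];print(p,lid(c,p.astype(int)))
E
```

```text
3.6333 [ 0.46924274 -0.17279275  0.20537316] [-3.14148479e+00  1.45051668e-04  4.52762700e-01] 0.6919816129776932 0.09380164155381934
[255.3218015  180.32119364] (array([ 0.4691, -0.1756]), array([0.0594, 0.0961]), np.float64(25.9))
```

View pics/w1.png

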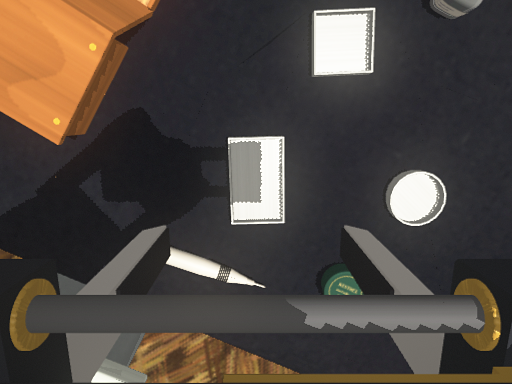

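The wrist view shows the lid centred at (256,180), aligned with the fingers, and its sizes check out. Next: descend and grip.

carry_out(plan=[[[0, 2, 25, 0, 0, 0, 90], [0, 0, 25, 0, 0, 0, 90], [0, 0, 25, 0, 0, 0, 90], [0, 0, 25, 0, 0, 0, 90], [0, 0, 25, 0, 0, 0, 90], [0, 0, 25, 0, 0, 0, 90], [0, 0, 20, 0, 0, 0, 90], [0, 0, 15, 0, 0, 0, 90], [0, 0, 10, 0, 0, 0, 90], [0, 0, 5, 0, 0, 0, 90], [0, 0, 0, 0, 0, 0, 50], [0, 0, 0, 0, 0, 0, 50], [0, 0, 0, 0, 0, 0, 50], [0, 0, 0, 0, 0, 0, 50], [0, 0, 0, 0, 0, 0, 50], [0, 0, 0, 0, 0, 0, 50], [0, 0, 0, 0, 0, 0, 50], [0, 0, 0, 0, 0, 0, 50]]], squeeze=20)

```text
time_s: 5.13
ee_pos: [0.4705, -0.1748, 0.0061]
eef_rot: [3.141, -0.001, 0.451]
force: [-0.6, 1.1, 6.9]
grip_width: 0.0599
grip_force: 20.0
```

carry_out(plan=[[[0, 0, -10, 0, 0, 0, 50], [0, 0, -20, 0, 0, 0, 50], [0, 0, -30, 0, 0, 0, 50], [0, 0, -30, 0, 0, 0, 50], [12.7, -21.4, -10, 0, 0, 0, 50], [12.7, -21.4, 0, 0, 0, 0, 50], [12.7, -21.4, 0, 0, 0, 0, 50], [12.7, -21.4, 0, 0, 0, 0, 50], [12.7, -21.4, 0, 0, 0, 0, 50], [12.7, -21.4, 0, 0, 0, 0, 50], [12.7, -21.4, 0, 0, 0, 0, 50], [12.7, -21.4, 0, 0, 0, 0, 50], [12.7, -21.4, 0, 0, 0, 0, 50], [12.7, -21.4, 0, 0, 0, 0, 50], [0, 0, 0, 0, 0, 0.114, 50], [0, 0, 0, 0, 0, 0.114, 50], [0, 0, 0, 0, 0, 0.114, 50], [0, 0, 0, 0, 0, 0.114, 50], [0, 0, 0, 0, 0, 0.112, 50], [0, 0, 0, 0, 0, 0, 50]]])

```text
time_s: 6.8
ee_pos: [0.4912, 0.0734, 0.106]
eef_rot: [-3.142, -0.0, -0.122]
force: [-0.1, 0.8, -0.6]
grip_width: 0.0599
grip_force: 20.0
```

```bash
python3 - <<'E'
from m import *
c=shot('wrist','w2.png');s=telemetry.get_obs();print(s['time_s'],s['ee_pos'],s['eef_rot'],s['grip_width'])
e=np.array([.5486,.0663,.06]);d=np.array([.9932,-.1167,0]);n=np.array([.1167,.9932,0])
print(proj(c,[e+.07*n,e-.07*n,e-.115*d+.07*n,e-.115*d-.07*n]).round())
E
```

```text
6.85 [0.49119351 0.07334088 0.10591899] [-3.14155919e+00 -2.26397026e-04 -1.15356651e-01] 0.05959316905333627
[[144. 131.]
 [363. 130.]
 [157. 294.]
 [352. 293.]]
```

View pics/w2.png

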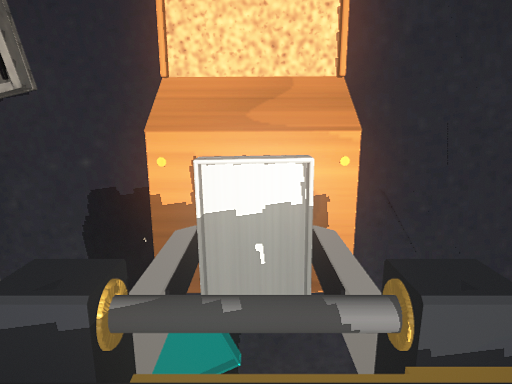

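The lid is held straight over the deck. The deck edge is at row 128 against 131 predicted, and is centred at column 253, so I'm lowering it and releasing.

carry_out(plan=[[[0, 0, 12, 0, 0, 0, 50], [0, 0, 12, 0, 0, 0, 50], [0, 0, 8, 0, 0, 0, 50], [0, 0, 4, 0, 0, 0, 50], [0, 0, 3, 0, 0, 0, 50], [0, 0, 1, 0, 0, 0, 50], [0, 0, 0, 0, 0, 0, 50], [0, 0, 0, 0, 0, 0, 80], [0, 0, 0, 0, 0, 0, 80], [0, 0, 0, 0, 0, 0, 80], [0, 0, 0, 0, 0, 0, 80], [0, 0, -15, 0, 0, 0, 80], [0, 0, -25, 0, 0, 0, 80], [0, 0, -20, 0, 0, 0, 80], [-30, 0, 0, 0, 0, 0, 30], [-30, 0, 0, 0, 0, 0, 30], [-30, 0, 0, 0, 0, 0, 30], [0, 0, 0, 0, 0, 0, 30]]])

```text
time_s: 8.35
ee_pos: [0.3981, 0.0842, 0.1252]
eef_rot: [3.141, 0.002, -0.116]
force: [-0.4, -0.5, -0.2]
grip_width: 0.0571
grip_force: 0.0
```

```bash
python3 - <<'E'
from m import *
c=shot('wrist','w3.png');s=telemetry.get_obs();print(s['time_s'],s['ee_pos'],s['eef_rot'],s['grip_width'])
p=proj(c,[[.491,.073,.076]])[0];print(p)
try: print(lid(c,p.astype(int),.076))
except Exception as e:print(e)
E
```

```text
8.4 [0.40045683 0.08410723 0.12575262] [-3.14148003e+00 -3.90443728e-04 -1.16268430e-01] 0.052671633803436105
[254.23216998  71.6313389 ]
(array([0.4867, 0.0743]), array([0.0586, 0.0898]), np.float64(-8.6))
```

View pics/w3.png

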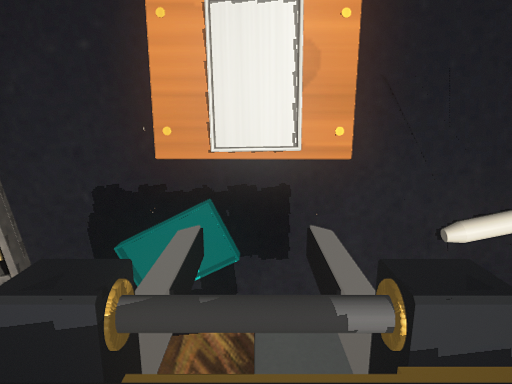

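carry_out(plan=[[[0, 0, 15, 0, 0, 0, 30], [0, 0, 20, 0, 0, 0, 30], [0, 0, 15, 0, 0, 0, 30], [0, 0, 8, 0, 0, 0, 30], [10, 0, 0, 0, 0, 0, 30], [10, 0, 0, 0, 0, 0, 30], [8, 0, 0, 0, 0, 0, 30], [4, 0, 0, 0, 0, 0, 30], [4, 0, 0, 0, 0, 0, 30], [4, 0, 0, 0, 0, 0, 30], [4, 0, 0, 0, 0, 0, 30], [4, 0, 0, 0, 0, 0, 30], [4, 0, 0, 0, 0, 0, 30], [4, 0, 0, 0, 0, 0, 30], [4, 0, 0, 0, 0, 0, 30], [4, 0, 0, 0, 0, 0, 30], [4, 0, 0, 0, 0, 0, 30], [4, 0, 0, 0, 0, 0, 30], [4, 0, 0, 0, 0, 0, 30], [0, 0, 0, 0, 0, 0, 30]]])

```text
time_s: 10.07
ee_pos: [0.4781, 0.0749, 0.0675]
eef_rot: [-3.142, -0.0, -0.117]
force: [-0.0, -0.1, 0.6]
grip_width: 0.0305
grip_force: 0.0
```

carry_out(plan=[[[4, 0, 0, 0, 0, 0, 30], [4, 0, 0, 0, 0, 0, 30], [4, 0, 0, 0, 0, 0, 30], [4, 0, 0, 0, 0, 0, 30], [4, 0, 0, 0, 0, 0, 30], [4, 0, 0, 0, 0, 0, 30], [0, 0, 0, 0, 0, 0, 30], [0, 0, 0, 0, 0, 0, 30], [0, 0, 0, 0, 0, 0, 30]]])

```text
time_s: 10.82
ee_pos: [0.5011, 0.0722, 0.0674]
eef_rot: [3.142, 0.0, -0.117]
force: [0.3, 0.4, 0.4]
grip_width: 0.0299
grip_force: 0.0
```

```bash
python3 - <<'E'
from m import *
c=shot('wrist','w4.png');d=shot('side','s4.png');s=telemetry.get_obs();print(s['time_s'],s['ee_pos'],s['eef_rot'],s['grip_width'])
a=cv2.imread('pics/w4.png');b=cv2.resize(cv2.imread('pics/s4.png')[100:220,180:340],(512,384))
cv2.imwrite('pics/c4.png',cv2.resize(np.hstack([a,b]),(800,300)))
E
```

```text
10.9167 [0.50110012 0.07218601 0.06747894] [ 3.14158903e+00 -6.35872966e-05 -1.17161151e-01] 0.03007458781123489
```

View pics/c4.png

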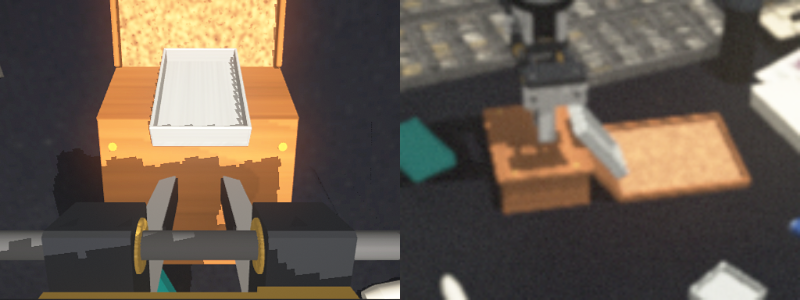

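The lid leans on the steep face as expected, with its upper end above the deck and its hollow facing downhill. Now push the upper end on downhill.

carry_out(plan=[[[6, 0, 0, 0, 0, 0, 30], [6, 0, 0, 0, 0, 0, 30], [6, 0, 0, 0, 0, 0, 30], [6, 0, 0, 0, 0, 0, 30], [6, 0, 0, 0, 0, 0, 30], [6, 0, 0, 0, 0, 0, 30], [6, 0, 0, 0, 0, 0, 30], [6, 0, 0, 0, 0, 0, 30], [6, 0, 0, 0, 0, 0, 30], [6, 0, 0, 0, 0, 0, 30], [6, 0, 0, 0, 0, 0, 30], [6, 0, 0, 0, 0, 0, 30], [6, 0, 0, 0, 0, 0, 30], [6, 0, 0, 0, 0, 0, 30], [6, 0, 0, 0, 0, 0, 30], [6, 0, 0, 0, 0, 0, 30], [6, 0, 0, 0, 0, 0, 30], [6, 0, 0, 0, 0, 0, 30], [6, 0, 0, 0, 0, 0, 30], [6, 0, 0, 0, 0, 0, 30]]])

```text
time_s: 12.58
ee_pos: [0.6209, 0.0581, 0.0674]
eef_rot: [3.142, 0.0, -0.117]
force: [-0.1, -0.0, 0.4]
grip_width: 0.0302
grip_force: 0.0
```

carry_out(plan=[[[6, 0, 0, 0, 0, 0, 30], [6, 0, 0, 0, 0, 0, 30], [4, 0, 0, 0, 0, 0, 30], [0, 0, 0, 0, 0, 0, 30], [0, 0, 0, 0, 0, 0, 30], [0, 0, 0, 0, 0, 0, 30], [0, 0, -30, 0, 0, 0, 30], [0, 0, -40, 0, 0, 0, 30], [-40, 0, -40, 0, 0, 0, 30], [-40, 0, 0, 0, 0, 0, 30], [-40, 0, 0, 0, 0, 0, 30], [-40, 0, 0, 0, 0, 0, 30], [0, 0, 0, 0, 0, 0, 30], [0, 0, 0, 0, 0, 0, 30]]])

```text
time_s: 13.75
ee_pos: [0.4867, 0.074, 0.1677]
eef_rot: [-3.141, -0.001, -0.116]
force: [1.8, 0.6, 0.2]
grip_width: 0.0299
grip_force: 0.0
```

```bash
python3 - <<'E'
from m import *
c=shot('wrist','w5.png');d=shot('side','s5.png');s=telemetry.get_obs();print(s['time_s'],s['ee_pos'],s['force'])
a=cv2.imread('pics/w5.png');b=cv2.resize(cv2.imread('pics/s5.png')[100:220,180:340],(512,384))
cv2.imwrite('pics/c5.png',cv2.resize(np.hstack([a,b]),(800,300)))
E
```

```text
13.85 [0.48871537 0.07376745 0.16754919] [0.04921319 0.5712123  0.02484418]
```

View pics/c5.png

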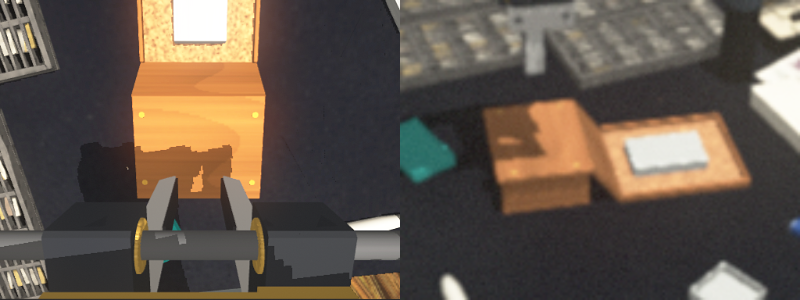

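The lid lies flat in the middle of the tray with its closed face up, and the gripper is well clear of it.

```bash
python3 -c "
from station import ctrl;print(ctrl.hand_in())"
```

```text
the job is handed in; nothing more can be done
None
```

The long lid was laid on the deck hollow side up, pushed over the edge and toppled, and now lies flat in the cork-floored tray, closed face up; the arm never went near the square and round lids, and the job is handed in at about 14 s, with no verdict returned.

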